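# Open the thread tub

### The job

Take the lid off the wide, low tub of thread spools by its knob and lay it down gently, flat and knob up, in the middle of the green cutting mat. Leave the tub standing where it is, and leave the tall, narrow canister and its own lid alone.

Things in the scene. Friction and masses are not known exactly. Their poses are not given: they have to be found in the camera images.
- tub: Round white ceramic tub, outer diameter 120 mm, inner diameter 112 mm, 85 mm tall, loose on the counter, about 0.9 kg, filled with spools that reach 65 mm up. It is the wider and lower of the two lidded vessels. Origin: centre of its underside, z up.
- lid: Loose light-wood lid of the tub, 0.12 kg. From below: locating disc 100 mm across, 6 mm thick, loose inside the tub's mouth; plate 124 mm across, 8 mm thick, resting on the rim; upright round knob in the middle, 26 mm across, 30 mm tall. Origin: centre of the locating disc's underside, z up through the knob: plate top at 14 mm, knob top at 44 mm. On the tub the origin is 79 mm above the tub's.
- canister_lid: Loose light-wood lid of the tall narrow white canister (outer diameter 84 mm, 130 mm tall) that stands on the counter beside the work: a bystander. Same make as the tub's lid but 88 mm in diameter, with the same knob; it sits on its canister, knob top 168 mm above the counter. Origin: centre of its underside, z up.
- mat: Square green cutting mat, 170 mm by 170 mm, 4 mm thick, fixed flat on the counter. Origin: centre of its underside; its top is 4 mm above the origin.
Things that resemble listed ones, but are neither listed nor needed, are in the scene too. Leave any orange or red look-alike of the lid alone.

How it is judged:
By the outcome, as a careful person would: the job done as asked, in the order asked, and still so for the second after the job is handed in, with the robot touching nothing.
It also fails if it takes over 48 s, if anything falls off the work surface, if the arm or the gripper's body presses on something with over 40 N, if the wrist force passes 120 N, or if a joint passes its speed limit or range.

### The arm

A 6-joint arm with a two-finger parallel gripper is mounted at the origin on the work surface. World frame = base frame: x ahead of the robot, y to its left, z up, the work surface at z = 0. Lengths are in mm, angles in rad, forces in N, time in s.
With the tool pointing down it reaches from about 250 to 725 mm from the base axis. Payload 9.7 kg.
Tool frame: the origin (TCP) lies midway between the tips of the shut fingers; the grasp point (between the pads) lies 19 mm behind it; z points along the fingers, y is the line along which they close (so a half turn about z gives the same grasp; the last joint's range is limited). The gripper opens to 85 mm and grips with 20 to 120 N. Pads are 22 mm wide; open, the fingers measure 114 mm over their backs; the gripper's body (76 mm by 85 mm) begins 54 mm behind the grasp point. The pads swing forward as they close: fully open they stand 13 mm farther back than shut.
Start: joints at [1.251, 0.087, 0.176, 1.66, 0, 1.571], TCP at [172.904, 522.112, 231.284] pointing down, gripper open.
Joint ranges: [-3.13, 3.13], [-0.85, 1.81], [-1.15, 1.24], [-2.2, 2.28], [-1.44, 1.52], [-3.14, 3.14]. Speed limits (rad/s): [2.22, 2.22, 2.57, 3.14, 3.14, 3.14].

### API

Orientations are given as a unit quaternion [x, y, z, w].
In Python, from workcell import sensors, snapshot, arm gives the robot as it stands.
- The arm moves only by the tool move_arm, never from a script. Its argument "motion" is a list of rows, each a list of 7 numbers: the shift along the tool's x, y, z in m, then the turn, a rotation vector about the tool's x, y, z in degrees, then the finger opening in m, from 0 to 0.0854. A call has 1 to 5 rows; each row is the pose to reach, as a shift and turn from the pose commanded when the call began, along the tool's axes at that moment; what a row does not reach only later rows make up. A row lasts 1/12 s, in which the tool goes at most 41.7 mm and 7.16 degrees, less where a joint would pass 70% of its speed; a pose out of reach is approached as far as the arm can. A call with a gripper value outside its range is refused whole. The fingers move at their own pace and stop on an object; "squeeze" is the grip in N (left out, the last holds). Time passes only in rows, so rows that repeat a pose let the fingers close. It gives the time, the measured TCP pose, the force, the opening and the grip force at its end, in the units of the state.
- sensors.sense(): the state, without advancing time (a new reading comes with each control period).
- snapshot(name): name is "scene" or "top"; returns a dict with "color" (480x640x3 uint8, blue, green, red), "fx", "fy", "cx", "cy" (pixels), "R" (3x3) and "t" (3): a world point X has camera coordinates R X + t. Camera axes: x right, y down, z forward; pixel columns grow to the right and rows downward; lengths in mm; the calibration is good to about 2 mm. A picture is of the moment at which its call begins. There is no depth.
- arm.job_done(): hands the job in; it is judged then, once.
The state is a dict: "time_s": time; "joints": joint angles; "joint_vel": joint speeds; "tau": joint torques, N m; "position": TCP position; "orientation": TCP orientation; "force": force on the tool from outside, world axes, zero at the start; "ft_torque": the same for the moment, N m; "width": finger opening in mm; "grip_force": force on a finger pad.
Only numpy, scipy, OpenCV 4.12 (cv2) and the standard library are available. Lean on these libraries where they do the work, as an engineer would, in place of code of your own. Each camera call takes 0.05 s, during which the arm holds its last target. There are 200 camera calls.

## Working session

There is one attempt and no reset: what is moved stays moved. The work goes in short steps, Python scripts to look and compute and a tool call to move; the robot and the scene stay as the last step left them, time stands still between calls to the robot, and variables do not carry over. Pictures are saved under pics/ and viewed, at most 10 in all, crops included, and the job is handed in when it is done.

Besides the shell and the picture viewer there is one more tool, called after ">>>" as name(argument=value, ...) on one line, values as JSON. move_arm: Moves the arm, as the interface text tells. Its arguments: {"type":"object","properties":{"motion":{"type":"array"},"squeeze":{"type":"number"}},"required":["motion"]}

```bash
mkdir -p pics; python3 - <<'E'
from workcell import sensors, snapshot
import cv2,pickle
d={n:snapshot(n) for n in("scene","top")}
pickle.dump(d,open('d0.pkl','wb'))
for n in d:
    cv2.imwrite(f'pics/{n}0.png',d[n]["color"]); print(n,d[n]["fx"],d[n]["cx"],d[n]["R"],d[n]["t"])
s=sensors.sense(); print(s["time_s"],s["position"],s["orientation"],s["width"])
E
```

```text
scene 484.9760348007607 323.8568468477139 [[ 0.29571119  0.95508852 -0.01899514]
 [ 0.71387071 -0.2341519  -0.65997083]
 [-0.63477831  0.18160069 -0.75105105]] [-154.66619945 -269.53690148 1397.66367267]
top 503.84793169103153 324.6039809969503 [[ 0.02196037 -0.99959288  0.01821569]
 [-0.99608225 -0.02343712 -0.08526933]
 [ 0.08566154 -0.01627178 -0.99619141]] [ -15.06408588  492.37372586 1012.06400708]
0.1 [172.82849072 521.931228   230.66505873] [ 1.59211942e-01  9.87244249e-01 -5.83237507e-04 -1.04349823e-04] 85.42373810958333
```

View pics/scene0.png

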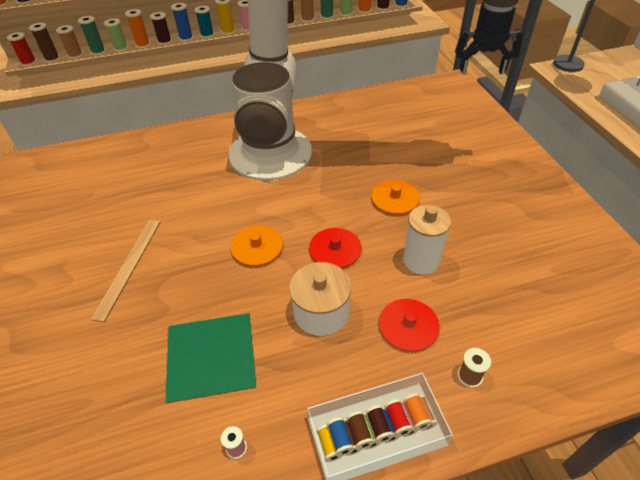

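View pics/top0.png

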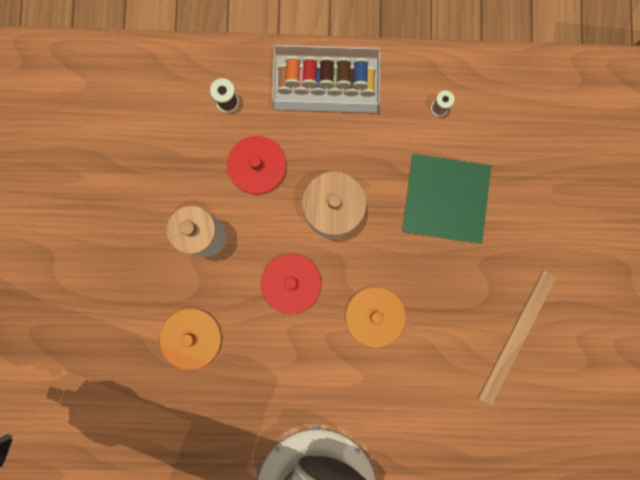

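The tub's lid is at about (334,204) in the top view with its knob at (334,201), and at (320,285) in the scene view. The mat is at about (447,198) top and (211,356) scene. The canister is at (190,228) top. Next I'll measure the lid and mat more accurately.

```bash
cat >h.py <<'E'
import numpy as np,cv2,pickle
def ray(c,u,v,z):
    d=c["R"].T@np.array([(u-c["cx"])/c["fx"],(v-c["cy"])/c["fy"],1]); o=-c["R"].T@c["t"]
    return o+d*(z-o[2])/d[2]
def proj(c,X):
    p=c["R"]@np.array(X,float)+c["t"]; return c["fx"]*p[0]/p[2]+c["cx"],c["fy"]*p[1]/p[2]+c["cy"]
def mat(c):
    h=cv2.cvtColor(c["color"],cv2.COLOR_BGR2HSV); m=cv2.inRange(h,(65,90,40),(95,255,160))
    k=max(cv2.findContours(m,0,2)[0],key=cv2.contourArea)
    P=np.array([ray(c,u,v,4)[:2] for u,v in k[:,0].astype(float)],np.float32)
    return cv2.minAreaRect(P)
E
python3 - <<'E'
from h import *
d=pickle.load(open('d0.pkl','rb'))
for n in d: print(n,"mat",mat(d[n]))
c=d["top"]; g=cv2.cvtColor(c["color"],cv2.COLOR_BGR2GRAY)
H=cv2.HoughCircles(cv2.GaussianBlur(g[150:260,280:390],(3,3),0),cv2.HOUGH_GRADIENT_ALT,1,20,param1=120,param2=.6,minRadius=5,maxRadius=38)
print(H)
for x,y,r in ([] if H is None else H[0]): 
    for z in (93,123): print(z,ray(c,x+280,y+150,z),r)
for n,(x,y) in dict(top=(334,202),scene=(320,285)).items():
    c=d[n];im=c["color"][y-50:y+50,x-65:x+65]; cv2.imwrite(f'pics/c_{n}.png',cv2.resize(im,None,fx=4,fy=4,interpolation=2))
a,b=cv2.imread('pics/c_top.png'),cv2.imread('pics/c_scene.png'); cv2.imwrite('pics/both.png',cv2.resize(np.hstack([a,b]),None,fx=.75,fy=.75))
E
```

```text
scene mat ((601.3314208984375, -261.7635498046875), (167.26950073242188, 168.0145721435547), 82.88062286376953)
top mat ((597.9566650390625, -259.8894958496094), (163.57379150390625, 162.61102294921875), 82.62947082519531)
[[[54.       53.       32.132843]
  [54.       53.       11.863644]]]
93 [566.01167149 -19.00368771  93.        ] 32.132843
123 [560.93794436 -18.00249596 123.        ] 32.132843
93 [566.01167149 -19.00368771  93.        ] 11.863644
123 [560.93794436 -18.00249596 123.        ] 11.863644
```

View pics/both.png

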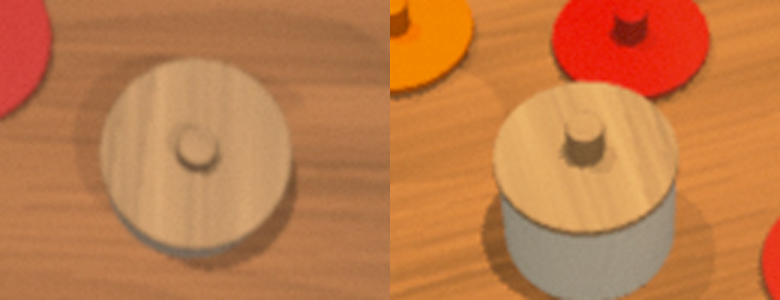

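Crops (3x): in the top view the knob top is at about (334.8,200.5) and the plate centre at (334.2,203.2). In the scene view the knob top is at about (319.8,276.5) and the plate at (320.2,287.2).

```bash
python3 - <<'E'
from h import *
d=pickle.load(open('d0.pkl','rb'))
for n,u,v,z in (("top",334.8,200.5,123),("top",334.2,203.2,93),("scene",319.8,276.5,123),("scene",320.2,287.2,93),("top",188,228,168)): print(n,z,ray(d[n],u,v,z))
from scipy.spatial.transform import Rotation as R
from workcell import sensors
s=sensors.sense(); M=R.from_quat(s["orientation"]).as_matrix(); print(M.round(4), s["joints"])
print("shift",M.T@(np.array([566,-19,110])-s["position"]))
E
```

```text
top 123 [565.67985979 -19.39673572 123.        ]
top 93 [565.63295429 -19.39598046  93.        ]
scene 123 [569.73221787 -20.24560984 123.        ]
scene 93 [573.16628874 -21.25302071  93.        ]
top 168 [502.59713088 238.76721464 168.        ]
[[-9.493e-01  3.144e-01 -4.000e-04]
 [ 3.144e-01  9.493e-01 -1.100e-03]
 [ 0.000e+00 -1.200e-03 -1.000e+00]] [1.25101712e+00 8.74160474e-02 1.75246736e-01 1.65981184e+00
 2.03273778e-05 1.57080189e+00]
shift [-543.28975047 -389.76617281  121.11590771]
```

>>> move_arm(motion=[[-0.02, -0.014, 0, 0, 0, 0, 0.06], [-0.053, -0.038, 0, 0, 0, 0, 0.06], [-0.086, -0.062, 0, 0, 0, 0, 0.06], [-0.119, -0.085, 0, 0, 0, 0, 0.06], [-0.152, -0.109, 0, 0, 0, 0, 0.06]])

```text
time_s: 0.52
position: [283.4, 369.3, 230.9]
orientation: [0.159, 0.987, -0.0, -0.0]
force: [0.5, 0.4, 0.5]
width: 60.4
grip_force: 0.0
```

>>> move_arm(motion=[[-0.033, -0.0237, 0, 0, 0, 0, 0.06], [-0.066, -0.0473, 0, 0, 0, 0, 0.06], [-0.099, -0.071, 0, 0, 0, 0, 0.06], [-0.132, -0.0947, 0, 0, 0, 0, 0.06], [-0.165, -0.1184, 0, 0, 0, 0, 0.06]])

```text
time_s: 0.93
position: [402.9, 204.7, 231.2]
orientation: [0.159, 0.987, 0.0, 0.0]
force: [0.4, 0.7, 0.0]
width: 60.1
grip_force: 0.0
```

>>> move_arm(motion=[[-0.033, -0.0237, 0, 0, 0, 0, 0.06], [-0.066, -0.0473, 0, 0, 0, 0, 0.06], [-0.099, -0.071, 0, 0, 0, 0, 0.06], [-0.12, -0.086, 0, 0, 0, 0, 0.06], [-0.13, -0.093, 0, 0, 0, 0, 0.06]])

```text
time_s: 1.35
position: [497.8, 74.6, 230.5]
orientation: [0.161, 0.987, -0.0, -0.0]
force: [0.3, 0.6, -0.1]
width: 59.9
grip_force: 0.0
```

>>> move_arm(motion=[[-0.03, -0.021, 0, 0, 0, 0, 0.06], [-0.06, -0.042, 0.01, 0, 0, 0, 0.06], [-0.085, -0.06, 0.03, 0, 0, 0, 0.06], [-0.095, -0.067, 0.05, 0, 0, 0, 0.06], [-0.095, -0.067, 0.06, 0, 0, 0, 0.06]])

```text
time_s: 1.77
position: [565.8, -17.5, 167.9]
orientation: [0.16, 0.987, -0.0, -0.002]
force: [0.0, 0.9, -0.0]
width: 60.0
grip_force: 0.0
```

```bash
python3 - <<'E'
from h import *
from workcell import sensors,snapshot
d={n:snapshot(n) for n in("scene","top")}
s=sensors.sense(); print(s["position"],s["width"])
ims=[]
for n in d:
    im=d[n]["color"].copy(); u,v=map(int,proj(d[n],[567,-20,123])); ims.append(cv2.resize(im[v-60:v+60,u-65:u+65],None,fx=3,fy=3,interpolation=2)); print(n,proj(d[n],[567,-20,123]),proj(d[n],s["position"]))
cv2.imwrite('pics/pre.png',np.hstack(ims))
E
```

```text
[564.34046674 -15.55663922 168.97175276] 59.91846188443092
scene (np.float64(319.5123888710823), np.float64(275.4067327591062)) (np.float64(320.7370432182022), np.float64(258.73022246497453))
top (np.float64(335.1379945546821), np.float64(199.80728146026942)) (np.float64(333.61413946888456), np.float64(196.74477850044934))
```

View pics/pre.png

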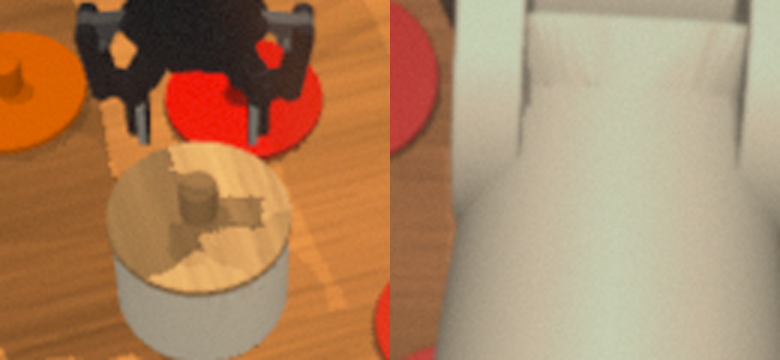

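The scene view shows the open fingers straddling the knob line, tips at (302,262) and (341,261). The top view is blocked by the arm. A few mm of correction is needed before descending.

>>> move_arm(motion=[[-0.0035, -0.003, 0.01, 0, 0, 0, 0.06], [-0.0035, -0.003, 0.025, 0, 0, 0, 0.06], [-0.0035, -0.003, 0.04, 0, 0, 0, 0.06], [-0.0035, -0.003, 0.05, 0, 0, 0, 0.06], [-0.0035, -0.003, 0.055, 0, 0, 0, 0.06]])

```text
time_s: 2.28
position: [567.6, -19.1, 115.7]
orientation: [0.159, 0.987, 0.0, -0.0]
force: [-0.4, -0.5, -0.1]
width: 59.9
grip_force: 0.0
```

>>> move_arm(motion=[[0, 0, 0.006, 0, 0, 0, 0.06], [0, 0, 0.012, 0, 0, 0, 0.05], [0, 0, 0.0155, 0, 0, 0, 0.05], [0, 0, 0.0155, 0, 0, 0, 0.04], [0, 0, 0.0155, 0, 0, 0, 0.04]])

```text
time_s: 2.7
position: [568.1, -20.0, 101.0]
orientation: [0.159, 0.987, 0.0, 0.0]
force: [-0.5, 0.2, 0.6]
width: 40.2
grip_force: 0.0
```

>>> move_arm(motion=[[0.001, 0, 0.003, 0, 0, 0, 0.04], [0.001, 0, 0.003, 0, 0, 0, 0.034], [0.001, 0, 0.003, 0, 0, 0, 0.03], [0.001, 0, 0.003, 0, 0, 0, 0.026], [0.001, 0, 0.003, 0, 0, 0, 0.02]], squeeze=40)

```text
time_s: 3.12
position: [567.2, -19.7, 98.1]
orientation: [0.159, 0.987, -0.0, 0.0]
force: [-0.7, -0.2, 1.7]
width: 24.7
grip_force: 39.4
```

>>> move_arm(motion=[[0, 0, 0, 0, 0, 0, 0.02], [0, 0, 0, 0, 0, 0, 0.02], [0, 0, 0, 0, 0, 0, 0.02], [0, 0, 0, 0, 0, 0, 0.02], [0, 0, 0, 0, 0, 0, 0.02]])

```text
time_s: 3.53
position: [567.2, -19.7, 98.1]
orientation: [0.159, 0.987, -0.0, 0.0]
force: [-1.0, -0.5, 4.1]
width: 24.9
grip_force: 39.5
```

>>> move_arm(motion=[[0, 0, -0.003, 0, 0, 0, 0.02], [0, 0, -0.008, 0, 0, 0, 0.02], [0, 0, -0.016, 0, 0, 0, 0.02], [0, 0, -0.026, 0, 0, 0, 0.02], [0, 0, -0.036, 0, 0, 0, 0.02]])

```text
time_s: 3.95
position: [567.1, -19.6, 134.9]
orientation: [0.159, 0.987, 0.0, 0.0]
force: [-0.1, -0.4, -1.6]
width: 24.9
grip_force: 39.3
```

>>> move_arm(motion=[[0, 0, -0.01, 0, 0, 0, 0.02], [0, 0, -0.018, 0, 0, 0, 0.02], [0, 0, -0.022, 0, 0, 0, 0.02], [0, 0, -0.024, 0, 0, 0, 0.02], [0, 0, -0.024, 0, 0, 0, 0.02]])

```text
time_s: 4.37
position: [567.2, -19.7, 158.2]
orientation: [0.159, 0.987, 0.0, 0.0]
force: [-0.2, 0.3, -1.2]
width: 24.4
grip_force: 39.3
```

```bash
python3 - <<'E'
from h import *
from workcell import sensors,snapshot
c=snapshot("scene"); cv2.imwrite('pics/lift.png',cv2.resize(c["color"][170:370,220:420],None,fx=3,fy=3,interpolation=2))
s=sensors.sense(); print(s["position"],s["force"],s["ft_torque"],s["width"])
E
```

```text
[567.04336413 -19.67224783 157.65955467] [ 0.18291518  0.45712155 -2.13825238] [ 0.00301862 -0.01598549 -0.02237348] 24.48241419593337
```

View pics/lift.png

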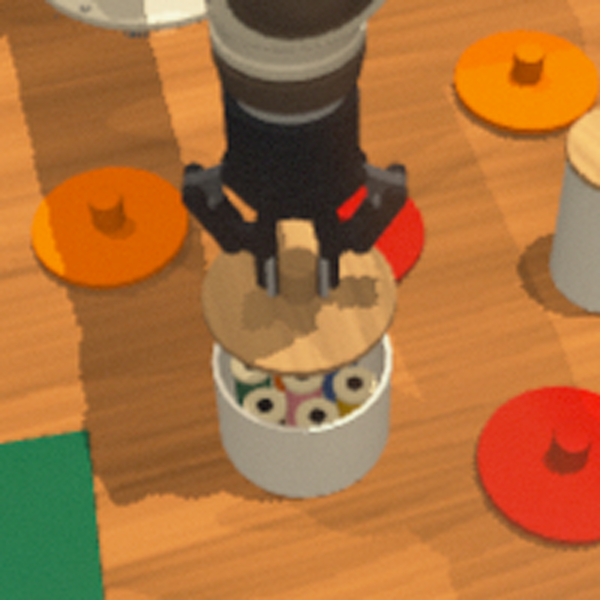

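The lid is gripped and level, clear of the open tub with its spools at about (320,300), and the tub hasn't moved. Carrying it to the mat.

>>> move_arm(motion=[[-0.006, -0.012, 0, 0, 0, 0, 0.02], [-0.016, -0.034, 0, 0, 0, 0, 0.02], [-0.029, -0.06, 0, 0, 0, 0, 0.02], [-0.042, -0.087, 0, 0, 0, 0, 0.02], [-0.055, -0.114, 0, 0, 0, 0, 0.02]])

```text
time_s: 4.83
position: [583.2, -147.0, 157.2]
orientation: [0.159, 0.987, -0.0, -0.0]
force: [1.3, -0.2, -0.8]
width: 24.5
grip_force: 39.4
```

>>> move_arm(motion=[[-0.013, -0.026, 0, 0, 0, 0, 0.02], [-0.026, -0.053, 0, 0, 0, 0, 0.02], [-0.038, -0.079, 0.005, 0, 0, 0, 0.02], [-0.047, -0.097, 0.015, 0, 0, 0, 0.02], [-0.051, -0.1045, 0.03, 0, 0, 0, 0.02]])

```text
time_s: 5.25
position: [599.0, -264.2, 127.6]
orientation: [0.16, 0.987, -0.0, 0.001]
force: [0.9, 1.2, -1.3]
width: 25.0
grip_force: 39.4
```

>>> move_arm(motion=[[0, 0, 0.015, 0, 0, 0, 0.02], [0, 0, 0.03, 0, 0, 0, 0.02], [0, 0, 0.045, 0, 0, 0, 0.02], [0, 0, 0.055, 0, 0, 0, 0.02], [0, 0, 0.06, 0, 0, 0, 0.02]])

```text
time_s: 5.67
position: [597.9, -260.6, 65.5]
orientation: [0.159, 0.987, 0.0, -0.001]
force: [-0.2, 0.1, -0.2]
width: 25.1
grip_force: 39.4
```

```bash
python3 - <<'E'
from h import *
from workcell import sensors,snapshot
c=snapshot("scene"); cv2.imwrite('pics/over.png',cv2.resize(c["color"][250:420,120:320],None,fx=3,fy=3,interpolation=2))
s=sensors.sense(); print(s["position"],s["force"],s["width"])
E
```

```text
[ 597.98030611 -260.46217413   65.38791139] [-0.39589833 -0.18333477 -1.98906288] 24.835914473962212
```

View pics/over.png

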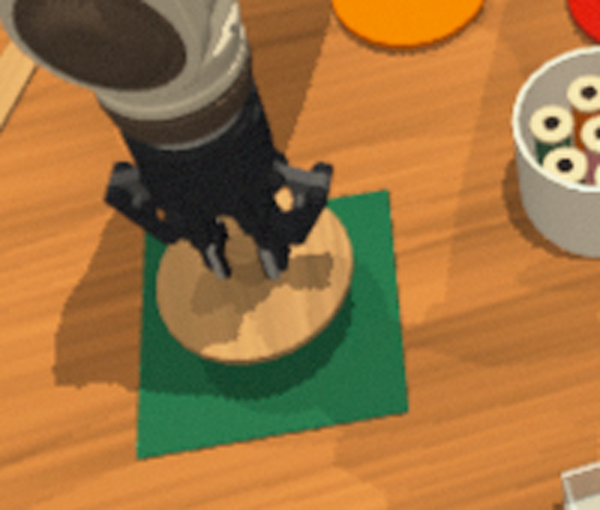

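The lid hangs over the mat, centred at about (205,347) in the scene view. I'll check that it's level against the expected rim extremes.

```bash
python3 - <<'E'
from h import *
c=pickle.load(open('d0.pkl','rb'))["scene"]
P=np.array([proj(c,[598+62*np.cos(a),-260.5+62*np.sin(a),60.4]) for a in np.linspace(0,6.28,60)])
Q=(P-[120,250])*3
for i in (Q[:,0].argmin(),Q[:,0].argmax(),Q[:,1].argmin(),Q[:,1].argmax()): print(Q[i].round())
print(cv2.fitEllipse(Q.astype(np.float32)), (np.array([proj(c,[598,-260.5,z]) for z in (60,90,230)])-[120,250])*3)
E
```

```text
[154. 281.]
[351. 256.]
[266. 184.]
[235. 356.]
((252.8428497314453, 269.9016418457031), (163.29725646972656, 203.94680786132812), 64.40520477294922) [[253.57978213 266.43177853]
 [243.73088384 241.54595318]
 [190.41575194 106.83128552]]
```

Level, as expected. Lowering gently.

>>> move_arm(motion=[[-0.001, 0, 0.01, 0, 0, 0, 0.02], [-0.001, 0, 0.02, 0, 0, 0, 0.02], [-0.001, 0, 0.03, 0, 0, 0, 0.02], [-0.001, 0, 0.035, 0, 0, 0, 0.02], [-0.001, 0, 0.037, 0, 0, 0, 0.02]])

```text
time_s: 6.13
position: [599.4, -260.4, 29.3]
orientation: [0.159, 0.987, 0.0, -0.001]
force: [-0.4, 0.2, -1.4]
width: 24.9
grip_force: 39.4
```

>>> move_arm(motion=[[0, 0, 0.001, 0, 0, 0, 0.02], [0, 0, 0.002, 0, 0, 0, 0.02], [0, 0, 0.003, 0, 0, 0, 0.02], [0, 0, 0.0035, 0, 0, 0, 0.02], [0, 0, 0.0035, 0, 0, 0, 0.02]])

```text
time_s: 6.55
position: [600.1, -260.8, 27.5]
orientation: [0.159, 0.987, -0.0, 0.0]
force: [-0.1, 0.1, -0.8]
width: 25.0
grip_force: 39.4
```

>>> move_arm(motion=[[0, 0, 0.001, 0, 0, 0, 0.02], [0, 0, 0.001, 0, 0, 0, 0.02], [0, 0, 0.002, 0, 0, 0, 0.02], [0, 0, 0.002, 0, 0, 0, 0.02]])

```text
time_s: 6.88
position: [599.9, -260.7, 25.1]
orientation: [0.159, 0.987, 0.0, -0.0]
force: [-0.4, 0.1, -0.4]
width: 24.7
grip_force: 39.4
```

>>> move_arm(motion=[[0, 0, 0.001, 0, 0, 0, 0.02], [0, 0, 0.001, 0, 0, 0, 0.02], [0, 0, 0.001, 0, 0, 0, 0.02]])

```text
time_s: 7.13
position: [599.9, -260.7, 24.2]
orientation: [0.159, 0.987, 0.0, -0.0]
force: [-0.3, -0.0, -1.4]
width: 24.7
grip_force: 39.4
```

>>> move_arm(motion=[[0, 0, 0.001, 0, 0, 0, 0.02], [0, 0, 0.001, 0, 0, 0, 0.02], [0, 0, 0.001, 0, 0, 0, 0.02]])

```text
time_s: 7.38
position: [599.9, -260.7, 23.3]
orientation: [0.159, 0.987, -0.0, -0.0]
force: [0.4, -0.8, -1.9]
width: 24.5
grip_force: 39.6
```

>>> move_arm(motion=[[0, 0, 0.0005, 0, 0, 0, 0.02], [0, 0, 0.0005, 0, 0, 0, 0.02], [0, 0, 0.0005, 0, 0, 0, 0.02]])

```text
time_s: 7.63
position: [599.9, -260.7, 23.1]
orientation: [0.159, 0.987, -0.0, 0.0]
force: [-2.0, 0.6, 3.2]
width: 24.8
grip_force: 39.8
```

Contact felt; releasing.

>>> move_arm(motion=[[0, 0, 0, 0, 0, 0, 0.028], [0, 0, 0, 0, 0, 0, 0.034], [0, 0, 0, 0, 0, 0, 0.042], [0, 0, 0, 0, 0, 0, 0.05], [0, 0, 0, 0, 0, 0, 0.055]])

```text
time_s: 8.05
position: [600.0, -260.7, 22.7]
orientation: [0.159, 0.987, 0.0, -0.0]
force: [-0.7, -0.6, 0.4]
width: 54.7
grip_force: 0.0
```

>>> move_arm(motion=[[0, 0, -0.005, 0, 0, 0, 0.055], [0, 0, -0.015, 0, 0, 0, 0.055], [0, 0, -0.03, 0, 0, 0, 0.055], [0, 0, -0.055, 0, 0, 0, 0.055], [0, 0, -0.085, 0, 0, 0, 0.055]])

```text
time_s: 8.47
position: [599.2, -260.4, 108.1]
orientation: [0.159, 0.987, 0.0, -0.001]
force: [0.4, 0.4, 0.8]
width: 55.1
grip_force: 0.0
```

>>> move_arm(motion=[[0.01, 0, -0.03, 0, 0, 0, 0.055], [0.035, 0, -0.055, 0, 0, 0, 0.055], [0.065, 0, -0.075, 0, 0, 0, 0.055], [0.09, 0, -0.08, 0, 0, 0, 0.055], [0.1, 0, -0.08, 0, 0, 0, 0.055]])

```text
time_s: 8.88
position: [503.6, -228.9, 192.0]
orientation: [0.159, 0.987, -0.001, 0.002]
force: [-0.1, 0.7, 0.2]
width: 54.8
grip_force: 0.0
```

>>> move_arm(motion=[[0.03, -0.01, 0, 0, 0, 0, 0.055], [0.065, -0.02, 0, 0, 0, 0, 0.055], [0.1, -0.03, 0, 0, 0, 0, 0.055], [0.12, -0.035, 0, 0, 0, 0, 0.055], [0.12, -0.035, 0, 0, 0, 0, 0.055]])

```text
time_s: 9.3
position: [377.2, -224.5, 189.8]
orientation: [0.16, 0.987, -0.001, 0.001]
force: [-0.2, 0.3, 0.1]
width: 54.6
grip_force: 0.0
```

```bash
python3 - <<'E'
from h import *
from workcell import sensors,snapshot
d={n:snapshot(n) for n in("scene","top")}
for n in d: cv2.imwrite(f'pics/{n}1.png',d[n]["color"]); print(n,mat(d[n]))
print(sensors.sense()["position"])
a=d["scene"]["color"][230:430,120:370]; b=d["top"]["color"][120:320,280:530]
cv2.imwrite('pics/end.png',cv2.resize(np.hstack([a,b]),None,fx=1.6,fy=1.6,interpolation=2))
H=cv2.HoughCircles(cv2.cvtColor(d["top"]["color"],cv2.COLOR_BGR2GRAY)[140:260,390:505],cv2.HOUGH_GRADIENT_ALT,1,20,param1=120,param2=.6,minRadius=24,maxRadius=36)
print(H, None if H is None else ray(d["top"],H[0,0,0]+390,H[0,0,1]+140,18))
E
```

```text
scene ((601.3314208984375, -261.7635498046875), (167.26950073242188, 168.0145721435547), 82.88062286376953)
top ((527.7200927734375, -264.5487365722656), (12.668800354003906, 12.698995590209961), 1.3692713975906372)
[ 380.14299139 -225.04881669  189.24114965]
[[[58.       56.       29.001802]]] [ 599.37982791 -258.75486546   18.        ]
```

View pics/end.png

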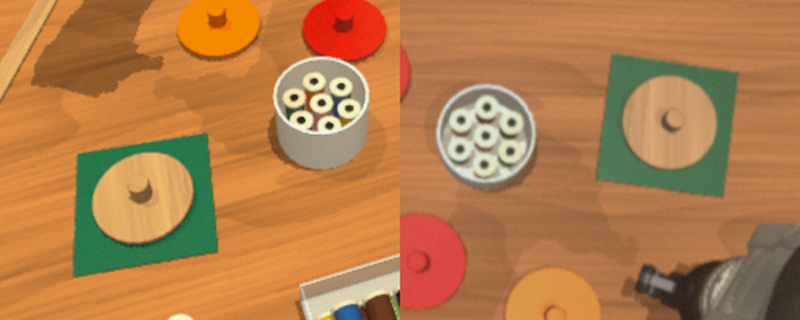

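The lid lies flat, knob up, at (599,-259), within about 2 mm of the mat's centre (top view pixel (448,196)). The tub hasn't moved and the arm is clear, so I'm handing it in.

```bash
python3 -c "
from workcell import arm
print(arm.job_done())"
```

```text
the job is handed in; nothing more can be done
None
```

The tub's lid lies flat and knob up within about 2 mm of the mat's centre, the tub stands where it was, I left the canister and its lid alone, and I handed the job in about 9 s into the 48 s limit.

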